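# Lock the raised stem of a telescopic desk lamp on its gravity catch

## Robot

A 6-joint arm with a two-finger parallel gripper is mounted at the origin on the work surface. World frame = base frame: x ahead of the robot, y to its left, z up, the work surface at z = 0. Lengths are in m, angles in rad, forces in N, time in s.
With the tool pointing down it reaches from about 0.25 to 0.775 m from the base axis. Payload 8.9 kg.
Tool frame: the origin (TCP) lies midway between the tips of the shut fingers; the grasp point (between the pads) lies 19 mm behind it (ctrl.hold_point_z is the distance from the TCP to the grasp point, in m); x points along the fingers, y is the direction in which the jaws open and shut, and the axes are right-handed (so a half turn about x gives the same grasp; the last joint's range is limited). The gripper opens to 85 mm and grips with 20 to 120 N. Pads are 22 mm wide; open, the fingers measure 114 mm over their backs; the gripper's body (76 mm by 85 mm) begins 54 mm behind the grasp point. The pads swing forward as they close: fully open they stand 13 mm farther back than shut.
Start: joints at [1.082, 0.291, -0.153, 1.127, 0, 1.431], TCP at [0.18, 0.493, 0.231] pointing down, gripper open.
Joint ranges: [-2.52, 2.52], [-0.91, 1.74], [-1.3, 1.37], [-1.96, 2.02], [-1.52, 1.47], [-3.14, 3.14]. Speed limits (rad/s): [2.22, 2.22, 2.79, 3.14, 3.14, 3.14].

## Interface

Orientations are given as [roll, pitch, yaw] about the fixed x, y, z axes, in that order (R = Rz(yaw) Ry(pitch) Rx(roll)).
In Python, from workcell import ctrl, viewer gives the robot as it stands.
- The arm moves only by the tool apply_moves, never from a script. Its argument "deltas" is a list that holds one entry, the list of rows, each a list of 7 numbers: the shift along the tool's x, y, z each as a share of 0.1 m, from -1 to 1, then the turn, a rotation vector about the tool's x, y, z each as a share of pi/2 rad, from -1 to 1, then the finger opening in mm, from 0 to 85.4. A call has exactly 8 rows; each row shifts and turns the commanded pose from where the row before left it, along the tool's axes as they then stand; what a row does not reach is not made up. A row lasts 1/12 s, in which the tool goes at most 41.7 mm and 7.16 degrees, less where a joint would pass 70% of its speed; a pose out of reach is approached as far as the arm can. A call with a number of a shift or a turn outside -1 to 1 is refused whole. A call with a gripper value outside its range is refused whole. The fingers move at their own pace and stop on an object; "squeeze" is the grip in N (left out, the last holds). Time passes only in rows, so rows that do not move let the fingers close, or fill a call up. It gives the time, the measured TCP pose, the force and the opening at its end, in the units of the state.
- ctrl.state(): the state, without advancing time (a new reading comes with each control period).
- viewer.get_image(name): name is "side" or "top" or "wrist"; returns a dict with "color" (480x640x3 uint8, blue, green, red), "vfov" (degrees; the focal length in pixels is half the picture's height over the tangent of half this angle, whatever the lens; pixels are square), "cx", "cy" (the principal point, pixels), "R" (3x3) and "t" (3): a world point X has camera coordinates R X + t; the wrist camera has in their place "tool_from_camera" (4x4, takes a point from camera to tool coordinates, whose origin is the TCP and whose axes are the tool frame's). Camera axes: x right, y down, z forward; pixel columns grow to the right and rows downward; lengths in m; the calibration is good to about 2 mm. A picture is of the moment at which its call begins: read the wrist's pose just before it. There is no depth.
- ctrl.job_done(): hands the job in, once; it reports no verdict.
The state is a dict: "time": time; "q": joint angles; "joint_velocities": joint speeds; "joint_torque": joint torques, N m; "ee_pos": TCP position; "ee_rot": TCP orientation; "wrist_force": force on the tool from outside, world axes, zero at the start; "wrist_torque": the same for the moment, N m; "opening": opening from 0.0 (shut) to 1.0 (fully open).
Only numpy, scipy, OpenCV 4.12 (cv2) and the standard library are available. Lean on these libraries where they do the work, as an engineer would, in place of code of your own. Each camera call takes 0.05 s, during which the arm holds its last target. There are 200 camera calls.

## Task

Raise the desk lamp's telescopic stem by its brass socket until it just meets the soft upper stop, so that the orange catch drops in below the stem's blue peg; then lower it gently onto the catch, press down with about 10 N to check that it holds, and let go, leaving the lamp locked at this height. Never push against the stop or the catch with more than 20 N, and leave the other things in the drawer where they are.

Things in the scene. Friction and masses are not known exactly. Their poses are not given: they have to be found in the camera images.
- lamp: White lamp foot, a fixed disc 150 mm across and 20 mm thick; origin at the centre of its underside, z up. On it stands a fixed square guide tube, 33 mm wide, up to 155 mm above the origin, open at the top and with a 20 mm wide slot all down its local +x side.
- bracket_side (a point): A fixed point on the guide's +x side, 104 mm above the lamp's origin. The bracket with catch and upper stop is clamped on this side at an unmarked height that has no measured pose: the top of the resting catch is anywhere from 80 to 124 mm above the lamp's origin. The bracket is sprung: catch and stop give about 0.3 mm per newton, up or down, 12 mm at most.
- socket (a point): Centre (half-way up, on the axis) of the brass bayonet socket, an upright cylinder 40 mm in diameter, 45 mm tall, on top of the loose stem; grip it from above, at any yaw. Stem and socket weigh 0.28 to 0.42 kg. At the start the stem is all the way down and this point is 222.5 mm above the lamp's origin.
- peg (a point): Middle of the underside of the stem's blue peg (12 mm wide, 8 mm high, sticking out 14 mm through the slot), 160.5 mm below the socket's centre. The stem under the socket is a 22 mm square bar 180 mm long that slides straight up and down in the guide with 1.5 mm play a side and slight drag.
- slot_foot (a point): Lower end of the guide's slot, a fixed point 20 mm above the lamp's origin. In the slot sits the orange gravity catch, a 27 mm finger that the rising peg swings up; it falls back level in 0.2 s once the peg's underside is 21 mm above it. At 26 mm the peg meets the rubber stop. So from all the way down the stem clears the catch after 39 to 83 mm, meets the stop after 44 to 88 and locks 18 to 62 up.
- usb_mid (a point): Centre of a loose silver USB stick, 54 x 18 x 8 mm, lying flat; leave it alone
- drive_mid (a point): Centre of a loose amber plastic drive, 105 x 72 x 14 mm, lying flat; leave it alone
- maple_mid (a point): Centre of a loose maple wooden stick, 150 x 14 x 14 mm, lying along its x; leave it alone
- cup_mid (a point): Half-way up a loose glazed stoneware pen cup, 76 mm across and 98 mm tall, pens to 150 mm; leave it standing
- eraser_mid (a point): Centre of a loose white eraser, 45 x 20 x 13 mm; leave it alone
Not all that is in view belongs to the job. Of the things that look like the part that bears socket, the smallest one is meant.

How it is judged:
On the way, in this order (a step that is already met when the one before it is completed fails the run):
1. the stem has been raised at least 38 mm (z of socket in the frame of lamp above 0.2605 m), for 0.1 s.
2. the stem, its peg on the catch, bears on the catch with 8 N or more (its weight included) for 0.2 s (contact force between stem and pawl above 8 N), for 0.2 s.
At the end, for the whole second after the job is handed in: The stem rests by its peg on the catch (at least 1 N on it), its socket's centre at least 237.5 mm above the lamp's origin, upright within 0.12 rad, at rest and released (contact force between stem and pawl above 1 N and z of socket in the frame of lamp above 0.2375 m and linear speed of stem below 0.02 m/s and angle between socket's own z axis and vertical below 0.12 rad); the robot touches nothing.
It fails at once if more than 20 N between the stem and the catch or the upper stop (contact force between stem and catch above 20 N or contact force between stem and pawl above 20 N).
It fails at once if a USB stick, drive, wooden stick, cup or eraser moved by more than 20 mm, or the cup tipped (distance of any of usb_mid, drive_mid, maple_mid, cup_mid, eraser_mid from where it was at the start of the episode above 0.02 m or angle between cup_mid's own z axis and vertical above 0.3 rad).
It also fails if it takes over 54 s, if anything falls off the work surface, if the arm or the gripper's body presses on something with over 40 N, if the wrist force passes 120 N, or if a joint passes its speed limit or range.

## Working session

There is one attempt and no reset: what is moved stays moved. The work goes in short steps, Python scripts to look and compute and a tool call to move; the robot and the scene stay as the last step left them, time stands still between calls to the robot, and variables do not carry over. Pictures are saved under pics/ and viewed, about 8 in all and at most 12, crops included, and the job is handed in when it is done.

Besides the shell and the picture viewer there is one more tool, called after "Request:" as a command line: name --argument value ..., lists and objects as JSON in quotes. apply_moves: Moves the arm, as the interface text tells. Shift numbers are shares of 0.1 m and turn numbers shares of pi/2 rad, none past 1 either way. Its arguments: {"type":"object","properties":{"deltas":{"type":"array"},"squeeze":{"type":"number"}},"required":["deltas"]}

```bash
mkdir -p pics; ls
python3 - <<'E'
from workcell import ctrl, viewer
import cv2,numpy as np,json
s=ctrl.state();print(s, ctrl.hold_point_z)
for n in("side","top"):
    i=viewer.get_image(n);cv2.imwrite(f"pics/{n}0.png",i["color"])
    print(n,i["vfov"],i["cx"],i["cy"],np.array(i["R"]).round(4).tolist(),i["t"],[k for k in i])
E
```

```text
pics
{'time': 0.0, 'q': array([ 1.08171253e+00,  2.91282687e-01, -1.54123653e-01,  1.12666165e+00,
        3.74250145e-06,  1.43148722e+00]), 'joint_velocities': array([-8.08754728e-05,  3.70165229e-04,  1.08809064e-03, -5.67789048e-04,
        1.10871873e-03, -1.39597590e-03]), 'joint_torque': array([ 1.86234887e-03, -5.37142754e+01,  3.31369829e+01,  1.58166303e-02,
        1.42616391e-04, -1.58084191e-05]), 'ee_pos': array([0.17971038, 0.49283628, 0.23073203]), 'ee_rot': array([-1.71304842,  1.56952465, -2.06282311]), 'wrist_force': array([-0.9787513 , -0.29942025,  0.05808687]), 'wrist_torque': array([ 0.01795807, -0.00905207, -0.01664642]), 'opening': 1.0046520369288032} 0.0187
side 46.362072663505586 326.89035561713774 238.8246911710863 [[-0.9659, 0.2588, -0.0057], [0.1502, 0.5422, -0.8267], [-0.2109, -0.7994, -0.5626]] [0.51225506 0.02729763 1.07867186] ['color', 'vfov', 'cx', 'cy', 'R', 't']
top 49.734848584434374 321.371318481068 240.8572277062492 [[-0.0204, -0.9997, 0.0165], [-0.9845, 0.0172, -0.1743], [0.174, -0.0198, -0.9845]] [0.04990803 0.57385903 0.90741167] ['color', 'vfov', 'cx', 'cy', 'R', 't']
```

View pics/side0.png

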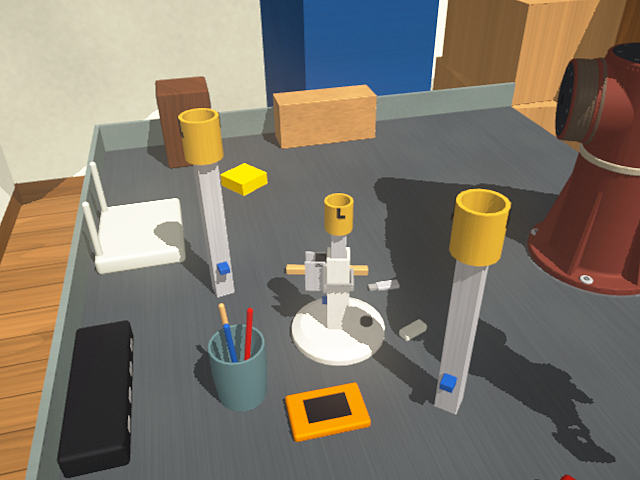

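View pics/top0.png

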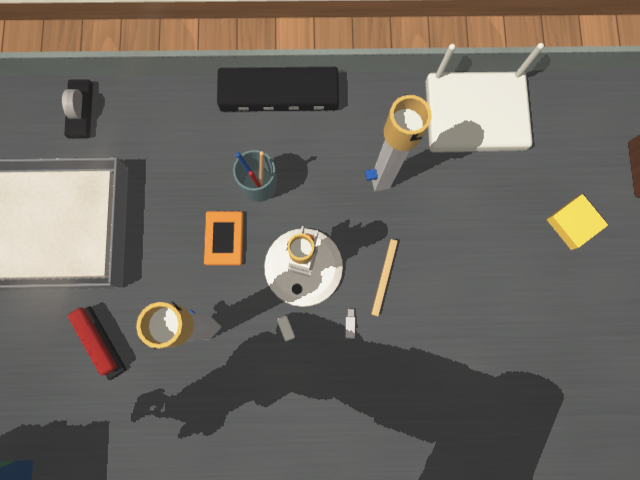

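Candidates for the socket, in the side image, are (201,137) and (480,228), both large on loose bars lying outside any foot, and (339,214). The last is the smallest and stands in the guide on the white foot, so it fits. I'll confirm with a crop and triangulate.

```bash
cat > h.py <<'E'
from workcell import ctrl, viewer
import cv2,numpy as np
def ray(i,u,v):
    f=240/np.tan(np.radians(i["vfov"])/2)
    R=np.array(i["R"]);d=R.T@np.array([(u-i["cx"])/f,(v-i["cy"])/f,1]);return -R.T@np.array(i["t"]),d/np.linalg.norm(d)
def plane(i,u,v,z):
    o,d=ray(i,u,v);return o+d*(z-o[2])/d[2]
def proj(i,X):
    f=240/np.tan(np.radians(i["vfov"])/2);c=np.array(i["R"])@X+np.array(i["t"]);return c[:2]/c[2]*f+[i["cx"],i["cy"]]
def tri(a,pa,b,pb):
    o,d=ray(a,*pa);p,e=ray(b,*pb)
    s=np.linalg.lstsq(np.c_[d,-e],p-o,rcond=None)[0]
    A=o+d*s[0];B=p+e*s[1];return (A+B)/2,np.linalg.norm(A-B)
def brass(img,x0,y0,x1,y1):
    h=cv2.cvtColor(img,cv2.COLOR_BGR2HSV);m=cv2.inRange(h,(15,120,60),(28,255,255))
    k=np.zeros_like(m);k[y0:y1,x0:x1]=m[y0:y1,x0:x1];return k
E
python3 - <<'E'
from h import *
s=viewer.get_image("side");t=viewer.get_image("top")
def big(m): return max(cv2.findContours(m,0,2)[0],key=cv2.contourArea)
ct=big(brass(t["color"],280,228,325,270));et=cv2.fitEllipse(ct);print("top",et)
cs=big(brass(s["color"],318,185,360,240));print("side",cv2.boundingRect(cs))
x,y,w,h=cv2.boundingRect(cs)
P=plane(t,*et[0],.245);print("rim@.245",P, "proj side",proj(s,P),"bottom",proj(s,P-[0,0,.045]))
hs=cv2.cvtColor(t["color"],cv2.COLOR_BGR2HSV);m=cv2.inRange(hs,(0,0,170),(180,60,255));k=np.zeros_like(m);k[225:312,255:350]=m[225:312,255:350]
e=cv2.fitEllipse(cv2.convexHull(big(k)));print("foot",e,plane(t,*e[0],.02))
for n,(u,v) in dict(usb=(350,323),stick=(385,277),cup=(255,176),drive=(223,238),eraser=(286,328)).items(): print(n,plane(t,u,v,.01).round(3))
a=cv2.resize(s["color"][185:365,270:410],None,fx=3.2,fy=3.2,interpolation=2)
b=cv2.resize(t["color"][220:315,255:350],None,fx=3.6,fy=3.6,interpolation=2)
c=np.zeros((600,800,3),np.uint8);c[:a.shape[0],:a.shape[1]]=a;c[:b.shape[0],450:450+b.shape[1]]=b
cv2.imwrite("pics/crop.png",c)
E
```

```text
top ((300.7463073730469, 247.9414825439453), (26.085948944091797, 28.7631778717041), 1.0542881488800049)
side (324, 193, 30, 43)
rim@.245 [0.53025464 0.07329685 0.245     ] proj side [339.73120168 198.18583137] bottom [339.50370425 225.68144848]
foot ((289.418212890625, 260.04083251953125), (46.68808364868164, 68.05754852294922), 24.113582611083984) [0.54418304 0.0996569  0.02      ]
usb [ 0.424 -0.012  0.01 ]
stick [ 0.51  -0.082  0.01 ]
cup [0.714 0.166 0.01 ]
drive [0.591 0.227 0.01 ]
eraser [0.418 0.108 0.01 ]
```

View pics/crop.png

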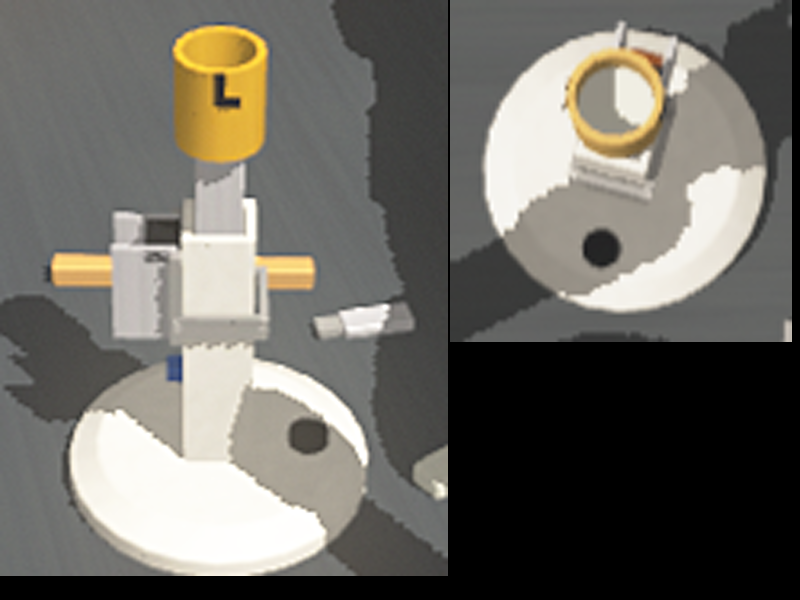

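The crop confirms the smallest socket: brass, at side (339,214), in the guide on the round foot, with the bracket on the side away from the robot. Its rim is at about (0.530, 0.073). Next I'll get the heights of the tall decoys and the approach moves.

Run:
```python
from h import *
from scipy.spatial.transform import Rotation as Ro
s=viewer.get_image("side");t=viewer.get_image("top")
for n,a,b in (("near",(163,325),(482,200)),("far",(409,116),(200,118)),("target",(300.7,247.9),(339,200.5))): print(n,tri(t,a,s,b))
st=ctrl.state();R=Ro.from_euler("xyz",st["ee_rot"]).as_matrix();print(R.round(3))
d=np.array([.530,.073,.32])-st["ee_pos"];print("tool delta to above",(R.T@d).round(4),"dist",st["ee_pos"])
```

```text
near (array([0.42090351, 0.248131  , 0.32332884]), np.float64(0.0012368311991301634))
far (array([ 0.6989277 , -0.07992023,  0.32047984]), np.float64(0.0018084147520285167))
target (array([0.53108868, 0.07336521, 0.24145227]), np.float64(0.0004046813570769038))
[[-0.     0.343  0.939]
 [-0.     0.939 -0.343]
 [-1.    -0.    -0.   ]]
tool delta to above [-0.0888 -0.2747  0.4729] dist [0.17983715 0.49308138 0.23111638]
```

Request:
apply_moves --deltas '[[[-0.3,0,0,0,0,0,85],[-0.3,0,0,0,0,0,85],[-0.3,0,0,0,0,0,85],[-0.3,0,0,0,0,0,85],[-0.3,0,0,0,0,0,85],[0,-0.15,0.26,0,0,0,85],[0,-0.15,0.26,0,0,0,85],[0,-0.15,0.26,0,0,0,85]]]' --squeeze 30

```text
time: 0.97
ee_pos: [0.2382, 0.4237, 0.3817]
ee_rot: [1.182, 1.57, 0.833]
wrist_force: [0.7, 0.0, 0.4]
opening: 0.993
```

Request:
apply_moves --deltas '[[[0,-0.15,0.26,0,0,0,85],[0,-0.15,0.26,0,0,0,85],[0,-0.15,0.26,0,0,0,85],[0,-0.15,0.26,0,0,0,85],[0,-0.15,0.26,0,0,0,85],[0,-0.15,0.26,0,0,0,85],[0,-0.15,0.26,0,0,0,85],[0,-0.15,0.26,0,0,0,85]]]'

```text
time: 1.63
ee_pos: [0.3927, 0.2389, 0.3814]
ee_rot: [0.85, 1.571, 0.5]
wrist_force: [1.2, 0.9, -0.7]
opening: 0.99
```

Request:
apply_moves --deltas '[[[0,-0.15,0.26,0,0,0,85],[0,-0.15,0.26,0,0,0,85],[0,-0.15,0.26,0,0,0,85],[0,-0.15,0.26,0,0,0,85],[0,-0.15,0.26,0,0,0,85],[0,-0.15,0.26,0,0,0,85],[0,0,0,0,0,0,85],[0,0,0,0,0,0,85]]]'

```text
time: 2.3
ee_pos: [0.5084, 0.101, 0.3807]
ee_rot: [-2.737, 1.57, -3.09]
wrist_force: [-1.3, 0.7, 0.3]
opening: 0.996
```

Run:
```python
from h import *
from scipy.spatial.transform import Rotation as Ro
st=ctrl.state();w=viewer.get_image("wrist");cv2.imwrite("pics/w1.png",w["color"])
R=Ro.from_euler("xyz",st["ee_rot"]).as_matrix();T=np.array(w["tool_from_camera"])
c=max(cv2.findContours(brass(w["color"],0,0,640,480),0,2)[0],key=cv2.contourArea)
print(T.round(3).tolist(),w["vfov"],cv2.boundingRect(c),cv2.fitEllipse(c))
d=np.array([.5305,.0733,.2085])-st["ee_pos"];print("tool delta",(R.T@d).round(4))
```

```text
[[-0.002, -0.268, 0.963, -0.142], [1.0, -0.001, 0.002, 0.0], [0.0, 0.963, 0.268, -0.067], [0.0, 0.0, 0.0, 1.0]] 62.31787546667743 (462, 0, 173, 65) ((531.7684936523438, 28.377788543701172), (54.411067962646484, 176.88336181640625), 83.59065246582031)
tool delta [ 0.1722 -0.0183  0.0305]
```

View pics/w1.png

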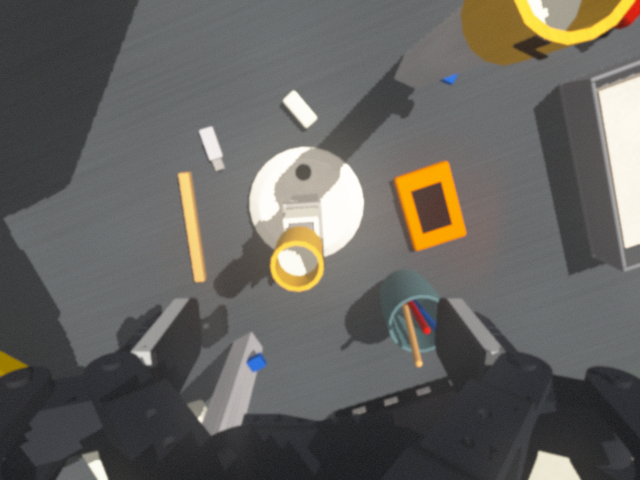

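The wrist view shows the small socket's rim at about (297,265), the cup at (410,310) and a loose bar at (240,380), so the way down is clear. I'll centre over it and come half-way down.

Request:
apply_moves --deltas '[[[0,-0.09,0.15,0,0,0,85],[0,-0.09,0.15,0,0,0,85],[0.2,0,0,0,0,0,85],[0.2,0,0,0,0,0,85],[0.2,0,0,0,0,0,85],[0.1,0,0,0,0,0,85],[0,0,0,0,0,0,85],[0,0,0,0,0,0,85]]]'

```text
time: 3.02
ee_pos: [0.5291, 0.0758, 0.3116]
ee_rot: [3.135, 1.57, 2.787]
wrist_force: [-0.6, 0.3, 0.0]
opening: 0.992
```

```bash
cat > m.py <<'E'
from h import *
from scipy.spatial.transform import Rotation as Ro
import sys
st=ctrl.state();w=viewer.get_image("wrist")
R=Ro.from_euler("xyz",st["ee_rot"]).as_matrix();T=np.array(w["tool_from_camera"])
m=brass(w["color"],150,150,450,480)
c=max(cv2.findContours(m,0,2)[0],key=cv2.contourArea)
x,y,W,H=cv2.boundingRect(c)
# rim: inner contour(hole) ellipse
cs,hi=cv2.findContours(m,cv2.RETR_CCOMP,1)
holes=[k for k,hh in zip(cs,hi[0]) if hh[3]>=0 and len(k)>20]
f=240/np.tan(np.radians(w["vfov"])/2)
print("bbox",x,y,W,H,st["ee_pos"])
for k in holes:
    e=cv2.fitEllipse(k);u,v=e[0]
    d=R@(T[:3,:3]@np.array([(u-w["cx"])/f,(v-w["cy"])/f,1]));o=st["ee_pos"]+R@T[:3,3]
    for z in(.245,): P=o+d*(z-o[2])/d[2];print(e,"rim",P.round(4),"tool",(R.T@(P-st["ee_pos"])).round(4))
cv2.imwrite(f"pics/{sys.argv[1]}.png",w["color"])
E
python3 m.py w2
```

```text
bbox 283 211 73 84 [0.52910894 0.07582413 0.31160091]
((318.7029113769531, 252.9449005126953), (41.713623046875, 53.92456817626953), 90.47588348388672) rim [0.5298 0.0767 0.245 ] tool [0.0666 0.001  0.0004]
```

Request:
apply_moves --deltas '[[[0.2,0,0,0,0,0,85],[0.2,0,0.01,0,0,0,85],[0.2,0,0,0,0,0,85],[0.2,0,0,0,0,0,85],[0.1,0,0,0,0,0,85],[0.1,0,0,0,0,0,85],[0,0,0,0,0,0,85],[0,0,0,0,0,0,60]]]'

```text
time: 3.73
ee_pos: [0.531, 0.0747, 0.212]
ee_rot: [0.356, 1.57, 0.006]
wrist_force: [-0.2, 0.9, 0.1]
opening: 0.878
```

```bash
python3 m.py w3
```

```text
bbox 257 255 129 157 [0.53100683 0.07472526 0.21197373]
((320.28924560546875, 335.5777587890625), (50.254119873046875, 82.6707534790039), 90.3841323852539) rim [0.5265 0.0776 0.245 ] tool [-0.033   0.0011 -0.0052]
```

View pics/w3.png

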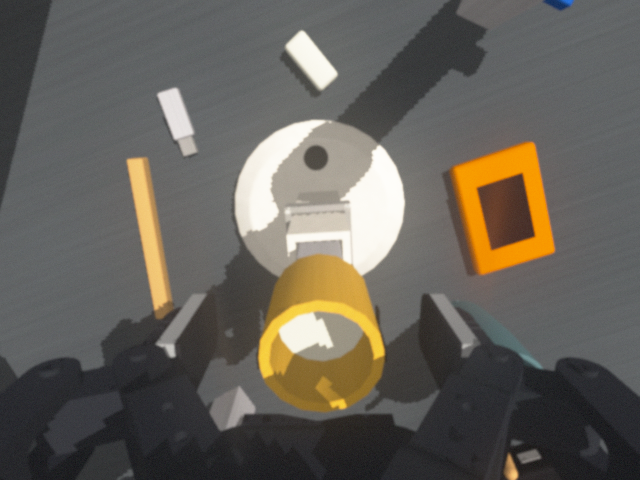

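The socket is well between the jaws: rim centre at about (322,354), pads at x≈205 and 425. I'll nudge +1 mm, go 7 mm lower and close.

Request:
apply_moves --deltas '[[[0.04,0.01,0,0,0,0,60],[0.03,0,0,0,0,0,60],[0,0,0,0,0,0,30],[0,0,0,0,0,0,30],[0,0,0,0,0,0,30],[0,0,0,0,0,0,30],[0,0,0,0,0,0,30],[0,0,0,0,0,0,30]]]' --squeeze 30

```text
time: 4.45
ee_pos: [0.5312, 0.0756, 0.2044]
ee_rot: [0.456, 1.571, 0.106]
wrist_force: [0.8, 0.7, 1.0]
opening: 0.457
```

Request:
apply_moves --deltas '[[[0,0,0,0,0,0,30],[0,0,0,0,0,0,30],[0,0,0,0,0,0,30],[0,0,0,0,0,0,30],[0,0,0,0,0,0,30],[0,0,0,0,0,0,30],[0,0,0,0,0,0,30],[0,0,0,0,0,0,30]]]'

```text
time: 5.12
ee_pos: [0.5311, 0.0756, 0.2044]
ee_rot: [0.215, 1.571, -0.135]
wrist_force: [1.0, 0.3, 3.0]
opening: 0.46
```

Gripped at about 39 mm with little side load. A gentle first lift of 16 mm, then on to about 39 mm.

Request:
apply_moves --deltas '[[[-0.02,0,0,0,0,0,30],[-0.02,0,0,0,0,0,30],[-0.02,0,0,0,0,0,30],[-0.02,0,0,0,0,0,30],[-0.02,0,0,0,0,0,30],[-0.02,0,0,0,0,0,30],[-0.02,0,0,0,0,0,30],[-0.02,0,0,0,0,0,30]]]'

```text
time: 5.78
ee_pos: [0.531, 0.0756, 0.2205]
ee_rot: [2.594, 1.571, 2.244]
wrist_force: [0.8, 0.0, -3.4]
opening: 0.46
```

Request:
apply_moves --deltas '[[[-0.03,0,0,0,0,0,30],[-0.03,0,0,0,0,0,30],[-0.03,0,0,0,0,0,30],[-0.03,0,0,0,0,0,30],[-0.03,0,0,0,0,0,30],[-0.03,0,0,0,0,0,30],[-0.03,0,0,0,0,0,30],[-0.03,0,0,0,0,0,30]]]'

```text
time: 6.45
ee_pos: [0.531, 0.0756, 0.2446]
ee_rot: [-3.054, 1.571, 2.879]
wrist_force: [0.5, -0.5, -3.5]
opening: 0.462
```

Run:
```python
from h import *
s=viewer.get_image("side");st=ctrl.state();print(st["ee_pos"],st["wrist_force"],st["opening"])
a=cv2.resize(s["color"][130:370,250:440],None,fx=2.5,fy=2.5,interpolation=2);cv2.imwrite("pics/s2.png",a)
```

```text
[0.531296   0.07559    0.24513244] [-0.17574303  0.09191571 -2.76597303] 0.46009211621748997
```

View pics/s2.png

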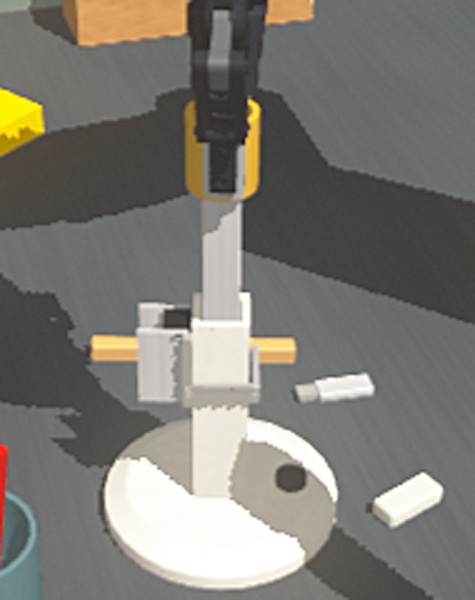

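The lift is free (net about 3.4 N) and the bracket sits high on the guide. I'll creep up 4 mm per call, watching the force.

Request:
apply_moves --deltas '[[[-0.005,0,0,0,0,0,30],[-0.005,0,0,0,0,0,30],[-0.005,0,0,0,0,0,30],[-0.005,0,0,0,0,0,30],[-0.005,0,0,0,0,0,30],[-0.005,0,0,0,0,0,30],[-0.005,0,0,0,0,0,30],[-0.005,0,0,0,0,0,30]]]'

```text
time: 7.17
ee_pos: [0.531, 0.0756, 0.2483]
ee_rot: [-2.806, 1.571, 3.128]
wrist_force: [-0.9, -0.0, -3.5]
opening: 0.461
```

Request:
apply_moves --deltas '[[[-0.005,0,0,0,0,0,30],[-0.005,0,0,0,0,0,30],[-0.005,0,0,0,0,0,30],[-0.005,0,0,0,0,0,30],[-0.005,0,0,0,0,0,30],[-0.005,0,0,0,0,0,30],[-0.005,0,0,0,0,0,30],[-0.005,0,0,0,0,0,30]]]'

```text
time: 7.83
ee_pos: [0.531, 0.0756, 0.2523]
ee_rot: [3.055, 1.571, 2.705]
wrist_force: [0.0, -0.5, -2.8]
opening: 0.459
```

Request:
apply_moves --deltas '[[[-0.005,0,0,0,0,0,30],[-0.005,0,0,0,0,0,30],[-0.005,0,0,0,0,0,30],[-0.005,0,0,0,0,0,30],[-0.005,0,0,0,0,0,30],[-0.005,0,0,0,0,0,30],[-0.005,0,0,0,0,0,30],[-0.005,0,0,0,0,0,30]]]'

```text
time: 8.5
ee_pos: [0.5311, 0.0756, 0.2564]
ee_rot: [0.095, 1.571, -0.254]
wrist_force: [-0.1, 0.1, -3.3]
opening: 0.459
```

Request:
apply_moves --deltas '[[[-0.005,0,0,0,0,0,30],[-0.005,0,0,0,0,0,30],[-0.005,0,0,0,0,0,30],[-0.005,0,0,0,0,0,30],[-0.005,0,0,0,0,0,30],[-0.005,0,0,0,0,0,30],[-0.005,0,0,0,0,0,30],[-0.005,0,0,0,0,0,30]]]'

```text
time: 9.17
ee_pos: [0.5311, 0.0756, 0.2604]
ee_rot: [0.515, 1.571, 0.165]
wrist_force: [0.3, 0.8, -4.0]
opening: 0.462
```

Request:
apply_moves --deltas '[[[-0.005,0,0,0,0,0,30],[-0.005,0,0,0,0,0,30],[-0.005,0,0,0,0,0,30],[-0.005,0,0,0,0,0,30],[-0.005,0,0,0,0,0,30],[-0.005,0,0,0,0,0,30],[-0.005,0,0,0,0,0,30],[-0.005,0,0,0,0,0,30]]]'

```text
time: 9.83
ee_pos: [0.5311, 0.0756, 0.2644]
ee_rot: [1.634, 1.571, 1.284]
wrist_force: [-0.1, 0.9, -3.4]
opening: 0.461
```

Request:
apply_moves --deltas '[[[-0.005,0,0,0,0,0,30],[-0.005,0,0,0,0,0,30],[-0.005,0,0,0,0,0,30],[-0.005,0,0,0,0,0,30],[-0.005,0,0,0,0,0,30],[-0.005,0,0,0,0,0,30],[-0.005,0,0,0,0,0,30],[-0.005,0,0,0,0,0,30]]]'

```text
time: 10.5
ee_pos: [0.5311, 0.0756, 0.2684]
ee_rot: [2.246, 1.571, 1.896]
wrist_force: [0.2, -0.2, -3.4]
opening: 0.462
```

Request:
apply_moves --deltas '[[[-0.005,0,0,0,0,0,30],[-0.005,0,0,0,0,0,30],[-0.005,0,0,0,0,0,30],[-0.005,0,0,0,0,0,30],[-0.005,0,0,0,0,0,30],[-0.005,0,0,0,0,0,30],[-0.005,0,0,0,0,0,30],[-0.005,0,0,0,0,0,30]]]'

```text
time: 11.17
ee_pos: [0.5311, 0.0756, 0.2724]
ee_rot: [-0.265, 1.571, -0.614]
wrist_force: [0.7, 0.5, -3.0]
opening: 0.462
```

Request:
apply_moves --deltas '[[[-0.005,0,0,0,0,0,30],[-0.005,0,0,0,0,0,30],[-0.005,0,0,0,0,0,30],[-0.005,0,0,0,0,0,30],[-0.005,0,0,0,0,0,30],[-0.005,0,0,0,0,0,30],[-0.005,0,0,0,0,0,30],[-0.005,0,0,0,0,0,30]]]'

```text
time: 11.83
ee_pos: [0.531, 0.0756, 0.2762]
ee_rot: [-2.808, 1.571, 3.125]
wrist_force: [0.7, 0.3, -5.1]
opening: 0.457
```

Possible first touch. I'll take a smaller step of 1.5 mm and then hold.

Request:
apply_moves --deltas '[[[-0.005,0,0,0,0,0,30],[-0.005,0,0,0,0,0,30],[-0.005,0,0,0,0,0,30],[0,0,0,0,0,0,30],[0,0,0,0,0,0,30],[0,0,0,0,0,0,30],[0,0,0,0,0,0,30],[0,0,0,0,0,0,30]]]'

```text
time: 12.5
ee_pos: [0.531, 0.0756, 0.2777]
ee_rot: [-2.75, 1.571, -3.1]
wrist_force: [1.2, 0.6, -9.6]
opening: 0.456
```

The stop is met at TCP z≈0.2758 (about 6 N on it now). The catch should therefore be met at about 0.2498. I'll lower 24 mm, then go slowly.

Request:
apply_moves --deltas '[[[0.03,0,0,0,0,0,30],[0.04,0,0,0,0,0,30],[0.04,0,0,0,0,0,30],[0.04,0,0,0,0,0,30],[0.04,0,0,0,0,0,30],[0.03,0,0,0,0,0,30],[0.02,0,0,0,0,0,30],[0,0,0,0,0,0,30]]]'

```text
time: 13.17
ee_pos: [0.5308, 0.0756, 0.2533]
ee_rot: [-2.774, 1.57, -3.124]
wrist_force: [-0.2, 0.0, -3.6]
opening: 0.462
```

Request:
apply_moves --deltas '[[[0.005,0,0,0,0,0,30],[0.005,0,0,0,0,0,30],[0.005,0,0,0,0,0,30],[0.005,0,0,0,0,0,30],[0.005,0,0,0,0,0,30],[0.005,0,0,0,0,0,30],[0.005,0,0,0,0,0,30],[0,0,0,0,0,0,30]]]'

```text
time: 13.83
ee_pos: [0.531, 0.0756, 0.2502]
ee_rot: [-2.956, 1.571, 2.977]
wrist_force: [-0.1, 0.6, -3.3]
opening: 0.461
```

Request:
apply_moves --deltas '[[[0.005,0,0,0,0,0,30],[0.005,0,0,0,0,0,30],[0.005,0,0,0,0,0,30],[0.005,0,0,0,0,0,30],[0,0,0,0,0,0,30],[0,0,0,0,0,0,30],[0,0,0,0,0,0,30],[0,0,0,0,0,0,30]]]'

```text
time: 14.5
ee_pos: [0.5311, 0.0756, 0.2485]
ee_rot: [0.472, 1.57, 0.122]
wrist_force: [-1.3, 0.7, 0.4]
opening: 0.461
```

The catch carries: about 4 N, starting at 0.2497 as predicted. I'll press 2 mm more, hold and read.

Request:
apply_moves --deltas '[[[0.005,0,0,0,0,0,30],[0.005,0,0,0,0,0,30],[0.005,0,0,0,0,0,30],[0.005,0,0,0,0,0,30],[0,0,0,0,0,0,30],[0,0,0,0,0,0,30],[0,0,0,0,0,0,30],[0,0,0,0,0,0,30]]]'

```text
time: 15.17
ee_pos: [0.5313, 0.0756, 0.2468]
ee_rot: [0.295, 1.57, -0.055]
wrist_force: [-1.3, -0.0, 5.6]
opening: 0.465
```

Request:
apply_moves --deltas '[[[0.005,0,0,0,0,0,30],[0.005,0,0,0,0,0,30],[0,0,0,0,0,0,30],[0,0,0,0,0,0,30],[0,0,0,0,0,0,30],[0,0,0,0,0,0,30],[0,0,0,0,0,0,30],[0,0,0,0,0,0,30]]]'

```text
time: 15.83
ee_pos: [0.5313, 0.0755, 0.246]
ee_rot: [0.285, 1.57, -0.065]
wrist_force: [-2.5, -0.1, 8.3]
opening: 0.459
```

8.3 N at the wrist plus about 3.4 N of weight is about 12 N on the catch, and it holds. I'll ease back 2.5 mm to weight only, then open.

Request:
apply_moves --deltas '[[[-0.005,0,0,0,0,0,30],[-0.005,0,0,0,0,0,30],[-0.005,0,0,0,0,0,30],[-0.005,0,0,0,0,0,30],[-0.005,0,0,0,0,0,30],[0,0,0,0,0,0,30],[0,0,0,0,0,0,30],[0,0,0,0,0,0,30]]]'

```text
time: 16.5
ee_pos: [0.5311, 0.0756, 0.2478]
ee_rot: [0.829, 1.571, 0.479]
wrist_force: [-1.6, 0.2, 3.1]
opening: 0.457
```

Request:
apply_moves --deltas '[[[0,0,0,0,0,0,45],[0,0,0,0,0,0,50],[0,0,0,0,0,0,60],[0,0,0,0,0,0,70],[0,0,0,0,0,0,80],[0,0,0,0,0,0,80],[0,0,0,0,0,0,80],[0,0,0,0,0,0,80]]]'

```text
time: 17.17
ee_pos: [0.5311, 0.0756, 0.2478]
ee_rot: [-0.0, 1.571, -0.35]
wrist_force: [0.2, 0.2, -0.5]
opening: 0.938
```

Request:
apply_moves --deltas '[[[-0.05,0,0,0,0,0,80],[-0.1,0,0,0,0,0,80],[-0.2,0,0,0,0,0,80],[-0.2,0,0,0,0,0,80],[-0.2,0,0,0,0,0,80],[-0.2,0,0,0,0,0,80],[-0.1,0,0,0,0,0,80],[0,0,0,0,0,0,80]]]'

```text
time: 17.83
ee_pos: [0.5321, 0.0756, 0.3561]
ee_rot: [0.352, 1.566, 0.002]
wrist_force: [-0.9, -0.2, -0.2]
opening: 0.937
```

Run:
```python
from h import *
s=viewer.get_image("side");st=ctrl.state();print(st["ee_pos"],st["wrist_force"],st["opening"])
c=max(cv2.findContours(brass(s["color"],310,140,370,230),0,2)[0],key=cv2.contourArea);print(cv2.boundingRect(c))
P=np.array([.531,.0745,.245]);
for z in(0,.0435,.0455):print(z,proj(s,P+[0,0,z]))
cv2.imwrite("pics/s3.png",s["color"])
```

```text
[0.53171228 0.07557907 0.35438033] [-0.10868139 -0.42679969 -0.03928015] 0.9378800738159443
(328, 165, 31, 44)
0 [339.45224401 198.68357399]
0.0435 [339.67802368 170.30409844]
0.0455 [339.68876167 168.95438226]
```

View pics/s3.png

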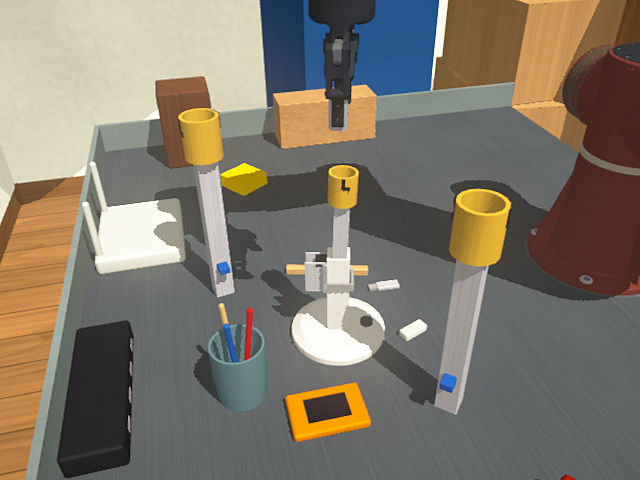

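The socket now stands 28 px (about 45 mm) higher, bbox (328,165,31,44). That matches the locked height, it is almost upright, the gripper is clear above and the other things are unmoved. Handing in.

```bash
python3 -c "
from workcell import ctrl
s=ctrl.state();print(s['time'],s['joint_velocities'].round(3));print(ctrl.job_done())"
```

```text
17.8833 [-0.002  0.016 -0.053 -0.026 -0.     0.002]
the job is handed in; nothing more can be done
None
```

I raised the stem by the smallest brass socket, lowered it onto the catch, pressed it, let go and handed the job in at about 17.9 s. The lamp stood locked in the last picture; no verdict was reported.

- **Stop:** the stem met it after about 71 mm of lift, with about 6 N against it.
- **Catch:** it took the load where the stop height predicted, 26 mm below the stop. I pressed with 8.3 N at the wrist, about 12 N on the catch with the stem's weight, and it held.
- **After release:** the last picture shows the socket about 45 mm above its start. That puts its centre near 267 mm above the lamp's origin; at least 237.5 mm is needed. The other things look unmoved and the gripper is clear.

- **Lean:** the socket leans slightly. I put this down to play in the guide, at most about 0.03 rad, which I estimated rather than measured.
- **Release load:** about 3 N of push was left when I opened the fingers, more than the zero I aimed for.
- **Position check:** the top and wrist cameras disagreed on the socket's position by about 3 mm. The grip took this up with almost no side load.

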